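Nest the white sorting pots at the glass bench

ROBOT

A 6-joint arm with a two-finger parallel gripper is mounted at the origin on the work surface. World frame = base frame: x ahead of the robot, y to its left, z up, the work surface at z = 0. Lengths are in m, angles in rad, forces in N, time in s.
With the tool pointing down it reaches from about 0.3 to 0.85 m from the base axis. Payload 4.2 kg.
Tool frame: the origin (TCP) lies at the very end of the fingers, on their centre line; the grasp point (between the pads) lies 19 mm behind it; z points along the fingers, y is the line along which they close (so a half turn about z gives the same grasp; the last joint's range is limited). The gripper opens to 91 mm and grips with 3 to 60 N. Pads are 32 mm wide; open, the fingers measure 118 mm over their backs; the gripper's body (76 mm by 178 mm) begins 60 mm behind the grasp point.
Start: joints at [1.202, 0.32, 1.565, -0, 1.257, -0.02], TCP at [0.197, 0.54, 0.214] pointing down, gripper open.
Joint ranges: [-3.11, 3.11], [-0.84, 2.01], [0.21, 2.61], [-1.34, 4.49], [0.05, 2.63], [-2.56, 2.56]. Speed limits (rad/s): [2.57, 2.57, 3.14, 3.14, 3.14, 3.14].

INTERFACE

Orientations are given as a rotation vector (axis times angle).
In Python, from cell import ctrl, optics, order gives the robot as it stands. The module is installed in compiled form; this text tells all that it offers.
- The arm moves only by the tool step_arm, never from a script. Its argument "rows" is one flat list of numbers, 7 for each row, row after row: the shift along the tool's x, y, z normalised to -1 to 1, where 1 is 0.15 m, then the turn, a rotation vector about the tool's x, y, z normalised to -1 to 1, where 1 is 360 degrees, then the closure in counts, from 0 (fully open) to 255 (shut). A call has 1 to 10 rows; each row shifts and turns the commanded pose from where the row before left it, along the tool's axes as they then stand; what a row does not reach is not made up. A row lasts 1/12 s, in which the tool goes at most 41.7 mm and 7.16 degrees, less where a joint would pass 70% of its speed; a pose out of reach is approached as far as the arm can. A call with a number of a shift or a turn outside -1 to 1 is refused whole. A call with a gripper value outside its range is refused whole. The fingers move at their own pace and stop on an object; "squeeze" is the grip in N (left out, the last holds). Time passes only in rows, so rows that do not move let the fingers close. It gives the time, the measured TCP pose, the force, the opening and the grip force at its end, in the units of the state.
- ctrl.observe(): the state, without advancing time (a new reading comes with each control period).
- optics.get_image(name): name is "scene" or "top" or "wrist"; returns (picture, depth): 480x640x3 uint8, red, green, blue; 480x640 float32, m along the optical axis (not along the pixel's ray), 0 where there is no reading.
- optics.calibration(name): a dict with "fx", "fy", "cx", "cy" (pixels), "rvec" (rotation vector, rad) and "tvec" (3), from world to camera coordinates, as OpenCV has them. Camera axes: x right, y down, z forward; pixel columns grow to the right and rows downward; lengths in m; the calibration is good to about 2 mm. A picture is of the moment at which its call begins: read the wrist's pose just before it. calibration takes no time and is no camera call; for the wrist camera it gives the pose at the moment of the call.
- order.hand_in(): hands the job in; it is judged then, once.
The state is a dict: "t": time; "joints": joint angles; "qvel": joint speeds; "effort": joint torques, N m; "position": TCP position; "tcp_rot": TCP orientation; "wrist_force": force on the tool from outside, world axes, zero at the start; "torque": the same for the moment, N m; "opening": opening from 0.0 (shut) to 1.0 (fully open); "grasp_force": force on a finger pad.
Only numpy, scipy, OpenCV 4.12 (cv2) and the standard library are available. Lean on these libraries where they do the work, as an engineer would, in place of code of your own. Each camera call takes 0.05 s, during which the arm holds its last target. There are 200 camera calls.

TASK

Clear up the glass-cutting bench by nesting the three white sorting pots by width: first stand the middle pot inside the wide bowl, then stand the narrow pot inside the middle one. Set each down upright on the floor of the next rather than dropping it, and leave the blue pot, the glue jar, the pliers and the tray of glass where they are.

Things in the scene. Friction and masses are not known exactly. Their poses are not given: they have to be found in the camera images.
- wide_bowl: Wide white plastic bowl, round, open on top, loose, 350 g. Height 45 mm; outer diameter 140 mm at the foot, 170 mm at the rim; wall 4 mm; floor 5 mm thick. Origin: centre of its underside; z up along its axis.
- middle_pot: Middle white plastic pot, round, open on top, loose, 120 g. Height 52 mm; outer diameter 60 mm at the foot, 64 mm at the rim; wall 4 mm (mouth 56 mm inside, floor 52 mm inside); floor 5 mm thick. Can be gripped across its outside near the rim. It stands in the wide bowl with its rim above the bowl's. Origin: centre of its underside; z up along its axis.
- narrow_pot: Narrow white plastic pot, round, open on top, loose, 80 g. Height 85 mm; outer diameter 32 mm at the foot, 36 mm at the rim; wall 4 mm; floor 5 mm thick. Standing in the middle pot it rises 38 mm above that pot's rim, so it can be gripped across its outside near its own rim. Origin: centre of its underside; z up along its axis.
- blue_pot: Bystander: blue plastic pot of the same shape and size as the middle white pot (52 mm high, 64 mm across). Stands loose among the white ones. Origin: centre of its underside.
- glue_jar: Bystander: closed amber jar with a yellow cap, 60 mm across, 85 mm high, loose. Origin: centre of its underside.
- pliers: Bystander: pliers with red handles lying flat, 180 mm long, 75 mm wide, 14 mm high. Origin: on the bench, about mid-length; x points to the steel jaws.
- glass_tray: Bystander: open clear plastic tray 150 x 110 mm, 40 mm high, holding coloured glass offcuts. Origin: centre of its underside; x along the 150 mm side.
Not all that is in view belongs to the job. Leave any black or yellow look-alike of the narrow_pot alone.

How it is judged:
By the outcome, as a careful person would: the job done as asked, in the order asked, and still so for the second after the job is handed in, with the robot touching nothing.
It also fails if it takes over 53 s, if anything falls off the work surface, if the arm or the gripper's body presses on something with over 40 N, if the wrist force passes 120 N, or if a joint passes its speed limit or range.

## Working session

There is one attempt and no reset: what is moved stays moved. The work goes in short steps, Python scripts to look and compute and a tool call to move; the robot and the scene stay as the last step left them, time stands still between calls to the robot, and variables do not carry over. Pictures are saved under pics/ and viewed, at most 10 in all, crops included, and the job is handed in when it is done.

Besides the shell and the picture viewer there is one more tool, called after "Request:" as name(argument=value, ...), one argument or row to a line, values as JSON. step_arm: Moves the arm, as the interface text tells. Scaled input: -1 to 1 covers 0.15 m each way for a shift and 360 degrees each way for a turn. Its arguments: {"type":"object","properties":{"rows":{"type":"array","items":{"type":"number"}},"squeeze":{"type":"number"}},"required":["rows"]}

```bash
mkdir -p pics; cat > h.py <<'E'
import numpy as np, cv2
from cell import ctrl, optics, order
def grab(n,f=None):
    c=optics.calibration(n); im,d=optics.get_image(n)
    if f: cv2.imwrite('pics/'+f,im[:,:,::-1])
    return im,d,c
def pts(d,c):
    R=cv2.Rodrigues(np.array(c['rvec'],float))[0]; v,u=np.mgrid[:480,:640]
    P=np.stack([(u-c['cx'])/c['fx']*d,(v-c['cy'])/c['fy']*d,d],-1)
    return (P-np.array(c['tvec']).ravel())@R
def ray(u,v,z,c):
    R=cv2.Rodrigues(np.array(c['rvec'],float))[0]; o=-R.T@np.array(c['tvec']).ravel()
    r=R.T@np.array([(u-c['cx'])/c['fx'],(v-c['cy'])/c['fy'],1]); return o+r*(z-o[2])/r[2]
E
python3 - <<'E'
from h import *
s=ctrl.observe();print(s['t'],s['position'],s['tcp_rot'],s['wrist_force'])
im,d,c=grab('top','top1.png'); P=pts(d,c)
np.savez('top1.npz',im=im,d=d,P=P)
print(c,(d==0).mean())
g,_,_=grab('scene','scene1.png')
E
```

```text
0.0 [0.19633912 0.53990054 0.21312491] [-5.45023923e-01 -3.09363490e+00  2.73391564e-03] [ 0.0110193  -0.24624177  0.05762086]
{'fx': 590.1873960596032, 'fy': 590.1873960596032, 'cx': 319.1012566258875, 'cy': 240.79274124072043, 'rvec': array([ 2.15227692, -2.10716202,  0.20327833]), 'tvec': array([-0.03292192,  0.51140014,  1.31885605])} 0.003929036458333333
```

View pics/top1.png

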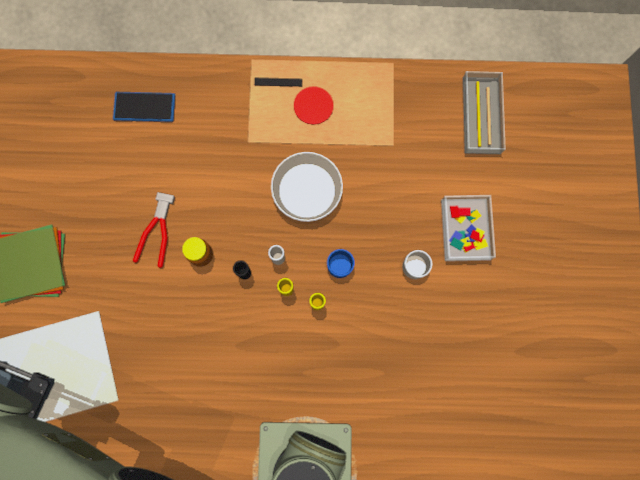

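View pics/scene1.png

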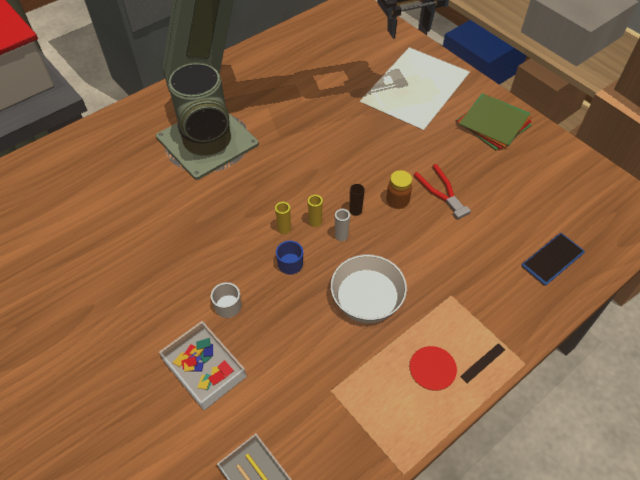

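The top view shows the wide bowl at about (307,188), the middle pot at (418,264) and the narrow white pot at (277,254). The bystanders are the blue pot (341,263), yellow look-alikes (286,286) and (317,301), black look-alike (242,270), glue jar (195,250) and tray (468,229). The scene view shows the same layout, with everything upright.

```bash
python3 - <<'E'
from h import *
f=np.load('top1.npz');P=f['P'];c=optics.calibration('top')
m=((P[...,2]>.01)&(P[...,2]<.2)).astype('uint8')
n,l,st,ce=cv2.connectedComponentsWithStats(m)
for name,(u,v),h in [('bowl',(307,188),.045),('mid',(418,264),.052),('nar',(277,254),.085),('blue',(341,263),.052),('y1',(286,286),.085),('y2',(317,301),.085),('blk',(242,270),.085),('glue',(195,250),.085),('tray',(468,229),.04)]:
    w=60 if name=='bowl' else 22
    Q=P[v-w:v+w,u-w:u+w].reshape(-1,3)
    if name=='tray': Q=P[v-45:v+45,u-35:u+35].reshape(-1,3)
    q=Q[(Q[:,2]>h-.01)&(Q[:,2]<h+.012)]
    (x,y),r=cv2.minEnclosingCircle(q[:,:2].astype('float32'))
    print(name,len(q),'rim centre %.4f %.4f r %.4f z %.4f'%(x,y,r,np.percentile(q[:,2],90)),q.min(0).round(3),q.max(0).round(3))
E
```

```text
bowl 664 rim centre 0.6444 0.0099 r 0.0851 z 0.0484 [ 0.56  -0.074  0.035] [0.728 0.094 0.053]
mid 190 rim centre 0.4644 -0.2502 r 0.0326 z 0.0554 [ 0.433 -0.283  0.042] [ 0.495 -0.219  0.06 ]
nar 99 rim centre 0.4772 0.0738 r 0.0183 z 0.0888 [0.459 0.056 0.076] [0.494 0.09  0.094]
blue 174 rim centre 0.4628 -0.0724 r 0.0318 z 0.0560 [ 0.431 -0.103  0.042] [ 0.493 -0.041  0.06 ]
y1 90 rim centre 0.4037 0.0519 r 0.0180 z 0.0889 [0.386 0.034 0.075] [0.42  0.07  0.092]
y2 90 rim centre 0.3715 -0.0210 r 0.0177 z 0.0883 [ 0.354 -0.038  0.075] [ 0.388 -0.004  0.092]
blk 105 rim centre 0.4406 0.1518 r 0.0182 z 0.0882 [0.424 0.134 0.075] [0.458 0.169 0.092]
glue 450 rim centre 0.4824 0.2567 r 0.0268 z 0.0893 [0.456 0.231 0.076] [0.508 0.282 0.096]
tray 617 rim centre 0.5562 -0.3737 r 0.0925 z 0.0435 [ 0.479 -0.433  0.03 ] [ 0.633 -0.316  0.048]
```

Request:
step_arm(
  rows=[-0.158,-0.197,0,0,0,0,0,-0.158,-0.197,0,0,0,0,0,-0.158,-0.197,0,0,0,0,0,-0.158,-0.197,0,0,0,0,0,-0.158,-0.197,0,0,0,0,0,-0.158,-0.197,0,0,0,0,0,-0.158,-0.197,0,0,0,0,0,-0.158,-0.197,0,0,0,0,0,-0.158,-0.197,0,0,0,0,0,-0.158,-0.197,0,0,0,0,0],
)

```text
t: 0.93
position: [0.3181, 0.1799, 0.2138]
tcp_rot: [0.544, 3.094, -0.0]
wrist_force: [0.7, 0.4, -0.6]
opening: 1.006
grasp_force: 0.0
```

Request:
step_arm(
  rows=[-0.158,-0.197,0,0,0,0,0,-0.158,-0.197,0,0,0,0,0,-0.158,-0.197,0,0,0,0,0,-0.158,-0.197,0,0,0,0,0,-0.158,-0.197,0,0,0,0,0,-0.158,-0.197,0,0,0,0,0,-0.158,-0.197,0,0,0,0,0,-0.158,-0.197,0,0,0,0,0,-0.158,-0.197,0,0,0,0,0,0,0,0,0,0,0,0],
)

```text
t: 1.77
position: [0.4299, -0.1467, 0.2136]
tcp_rot: [0.553, 3.091, -0.004]
wrist_force: [1.1, 0.3, 0.2]
opening: 1.002
grasp_force: 0.0
```

```bash
cat >> h.py <<'E'
def to(x,y,z):
    s=ctrl.observe(); R=cv2.Rodrigues(np.array(s['tcp_rot']))[0]
    print('t %.2f'%s['t'],'pos',s['position'].round(4),'rot',s['tcp_rot'].round(3),'open %.3f'%s['opening'],'grip %.1f'%s['grasp_force'],'F',np.round(s['wrist_force'],1),'j',s['joints'].round(2))
    print('total shift (norm):',(R.T@(np.array([x,y,z])-s['position'])/.15).round(3))
def rim(cam,xy,h,w=.06,f=None):
    im,d,c=grab(cam,f); Q=pts(d,c); b=Q[(abs(Q[...,0]-xy[0])<w)&(abs(Q[...,1]-xy[1])<w)&(d>0)]
    q=b[(b[:,2]>h-.01)&(b[:,2]<h+.012)]
    (x,y),r=cv2.minEnclosingCircle(q[:,:2].astype('float32'))
    print(cam,len(q),'rim %.4f %.4f r %.4f ztop %.4f'%(x,y,r,np.percentile(q[:,2],90)))
E
python3 - <<'E'
from h import *
to(.4644,-.2502,.10)
rim('wrist',(.4644,-.2502),.052,.045,'w1.png')
to(.4644,-.2502,.10)
E
```

```text
t 1.77 pos [ 0.4299 -0.1467  0.2136] rot [ 0.553  3.091 -0.004] open 1.002 grip 0.0 F [1.1 0.3 0.2] j [-0.35  0.13  1.82 -0.    1.19 -1.57]
total shift (norm): [-0.453 -0.566  0.76 ]
wrist 319 rim 0.4546 -0.2353 r 0.0253 ztop 0.0525
t 1.82 pos [ 0.4284 -0.1438  0.2133] rot [-0.552 -3.092  0.   ] open 1.004 grip 0.0 F [0.2 0.9 1. ] j [-0.35  0.13  1.83 -0.    1.19 -1.57]
total shift (norm): [-0.471 -0.582  0.755]
```

View pics/w1.png

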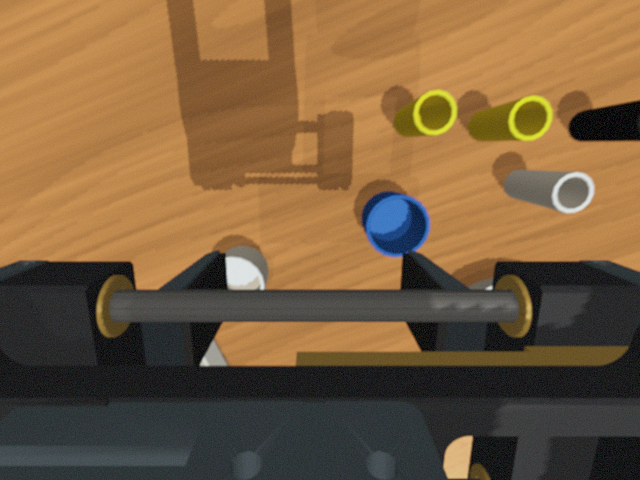

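The wrist view shows the middle pot at (243,270), half hidden by the fingers, with blue at (396,222) and the narrow white pot at (572,192). The top-view position stands, so I'll move over it and stop above the rim.

Request:
step_arm(
  rows=[-0.157,-0.194,0,0,0,0,0,-0.157,-0.194,0,0,0,0,0,-0.157,-0.194,0,0,0,0,0,0,0,0.2,0,0,0,0,0,0,0.2,0,0,0,0,0,0,0.2,0,0,0,0,0,0,0.15,0,0,0,0,0,0,0,0,0,0,0,0,0,0,0,0,0,0],
)

```text
t: 2.57
position: [0.4637, -0.246, 0.1008]
tcp_rot: [-0.543, -3.091, -0.002]
wrist_force: [0.3, 0.1, 0.1]
opening: 1.0
grasp_force: 0.0
```

```bash
python3 - <<'E'
from h import *
to(.4644,-.2502,.022)
E
```

```text
t 2.57 pos [ 0.4637 -0.246   0.1008] rot [-5.430e-01 -3.091e+00 -2.000e-03] open 1.000 grip 0.0 F [0.3 0.1 0.1] j [-0.51  0.34  1.84  0.    0.96 -1.73]
total shift (norm): [-0.016 -0.025  0.525]
```

Request:
step_arm(
  rows=[-0.016,-0.025,0.13,0,0,0,0,0,0,0.13,0,0,0,0,0,0,0.13,0,0,0,0,0,0,0.13,0,0,0,0,0,0,0,0,0,0,0,0,0,0,0,0,0,130,0,0,0,0,0,0,130,0,0,0,0,0,0,130,0,0,0,0,0,0,130],
  squeeze=12,
)

```text
t: 3.32
position: [0.4664, -0.2521, 0.025]
tcp_rot: [0.544, 3.091, -0.001]
wrist_force: [0.6, 0.8, -0.4]
opening: 0.737
grasp_force: 0.0
```

Request:
step_arm(
  rows=[0,0,0,0,0,0,130,0,0,0,0,0,0,130,0,0,0,0,0,0,130],
)

```text
t: 3.57
position: [0.4662, -0.252, 0.0246]
tcp_rot: [0.545, 3.092, -0.001]
wrist_force: [0.3, 0.8, 6.2]
opening: 0.682
grasp_force: 12.0
```

```bash
python3 - <<'E'
from h import *
to(.4644,-.2502,.022)
E
```

```text
t 3.57 pos [ 0.4662 -0.252   0.0246] rot [ 5.450e-01  3.092e+00 -1.000e-03] open 0.682 grip 12.0 F [0.3 0.8 6.2] j [-0.52  0.44  1.92  0.    0.78 -1.74]
total shift (norm): [0.015 0.007 0.018]
```

Request:
step_arm(
  rows=[0,0,-0.1,0,0,0,130,0,0,-0.15,0,0,0,130,0,0,-0.17,0,0,0,130,0,0,-0.17,0,0,0,130,0,0,0,0,0,0,130],
  squeeze=15,
)

```text
t: 3.98
position: [0.468, -0.2533, 0.1166]
tcp_rot: [0.544, 3.085, -0.005]
wrist_force: [1.6, -0.1, -0.6]
opening: 0.679
grasp_force: 15.0
```

Request:
step_arm(
  rows=[-0.05,0.2,0,0,0,0,130,-0.05,0.2,0,0,0,0,130,-0.05,0.2,0,0,0,0,130,-0.05,0.2,0,0,0,0,130,-0.05,0.2,0,0,0,0,130,-0.05,0.2,0,0,0,0,130,-0.05,0.2,0,0,0,0,130,-0.05,0.2,0,0,0,0,130,-0.05,0.2,0,0,0,0,130,-0.05,0.2,0,0,0,0,130],
)

```text
t: 4.82
position: [0.6383, 0.006, 0.1106]
tcp_rot: [-0.545, -3.092, 0.001]
wrist_force: [1.1, -0.2, -1.0]
opening: 0.677
grasp_force: 15.0
```

Request:
step_arm(
  rows=[0,0,0,0,0,0,130,0,0,0,0,0,0,130],
)

```text
t: 4.98
position: [0.6382, 0.006, 0.1104]
tcp_rot: [-0.541, -3.093, 0.001]
wrist_force: [0.3, -1.2, -1.6]
opening: 0.684
grasp_force: 15.0
```

```bash
python3 - <<'E'
from h import *
to(.6444,.0099,.034)
E
```

```text
t 4.98 pos [0.6382 0.006  0.1104] rot [-5.410e-01 -3.093e+00  1.000e-03] open 0.684 grip 15.0 F [ 0.3 -1.2 -1.6] j [-0.01  0.49  1.56 -0.    1.09 -1.23]
total shift (norm): [-0.031  0.039  0.509]
```

Request:
step_arm(
  rows=[-0.03,0.04,0.1,0,0,0,130,0,0,0.12,0,0,0,130,0,0,0.12,0,0,0,130,0,0,0.1,0,0,0,130,0,0,0.05,0,0,0,130,0,0,0,0,0,0,130,0,0,0,0,0,0,130],
)

```text
t: 5.57
position: [0.6443, 0.0081, 0.0378]
tcp_rot: [-0.546, -3.093, 0.0]
wrist_force: [0.6, 0.3, -1.0]
opening: 0.685
grasp_force: 15.0
```

Request:
step_arm(
  rows=[0,0,0.01,0,0,0,130,0,0,0,0,0,0,130],
)

```text
t: 5.73
position: [0.6453, 0.0085, 0.0378]
tcp_rot: [0.545, 3.092, 0.001]
wrist_force: [-0.5, -0.2, -1.1]
opening: 0.677
grasp_force: 15.0
```

Request:
step_arm(
  rows=[0,0,0.01,0,0,0,130,0,0,0,0,0,0,130],
)

```text
t: 5.9
position: [0.6449, 0.0087, 0.0359]
tcp_rot: [0.545, 3.093, 0.0]
wrist_force: [-0.0, 0.4, -1.1]
opening: 0.678
grasp_force: 15.0
```

Request:
step_arm(
  rows=[0,0,0.015,0,0,0,130,0,0,0,0,0,0,130],
)

```text
t: 6.07
position: [0.6445, 0.0088, 0.0331]
tcp_rot: [-0.545, -3.094, -0.0]
wrist_force: [0.5, 0.0, -1.0]
opening: 0.681
grasp_force: 15.0
```

Request:
step_arm(
  rows=[0,0,0.01,0,0,0,130,0,0,0,0,0,0,130],
)

```text
t: 6.23
position: [0.6445, 0.0088, 0.0314]
tcp_rot: [-0.545, -3.094, 0.0]
wrist_force: [-0.2, -0.1, -1.7]
opening: 0.677
grasp_force: 15.0
```

Request:
step_arm(
  rows=[0,0,0.007,0,0,0,130,0,0,0,0,0,0,130],
)

```text
t: 6.4
position: [0.6446, 0.0088, 0.0304]
tcp_rot: [-0.545, -3.094, -0.0]
wrist_force: [-0.3, 0.4, -1.7]
opening: 0.68
grasp_force: 15.0
```

Request:
step_arm(
  rows=[0,0,0.006,0,0,0,130,0,0,0,0,0,0,130],
)

```text
t: 6.57
position: [0.6447, 0.0087, 0.0298]
tcp_rot: [0.545, 3.094, 0.0]
wrist_force: [-0.2, -0.2, -0.8]
opening: 0.677
grasp_force: 15.0
```

Request:
step_arm(
  rows=[0,0,0.006,0,0,0,130,0,0,0,0,0,0,130],
)

```text
t: 6.73
position: [0.6447, 0.0088, 0.0297]
tcp_rot: [0.545, 3.094, 0.0]
wrist_force: [-1.2, 0.3, 4.4]
opening: 0.679
grasp_force: 15.0
```

Contact with the bowl floor (4.4 N up, at the expected height). Release and lift.

Request:
step_arm(
  rows=[0,0,0,0,0,0,90,0,0,0,0,0,0,50,0,0,0,0,0,0,30,0,0,0,0,0,0,30,0,0,-0.05,0,0,0,30,0,0,-0.15,0,0,0,30,0,0,-0.2,0,0,0,30,0,0,-0.2,0,0,0,30,0,0,-0.2,0,0,0,30,0,0,0,0,0,0,30],
)

```text
t: 7.57
position: [0.6485, 0.0087, 0.1563]
tcp_rot: [0.543, 3.081, 0.004]
wrist_force: [1.0, 0.6, 0.6]
opening: 0.882
grasp_force: 0.0
```

Request:
step_arm(
  rows=[0.2,0.004,0,0,0,0,30,0.2,0.004,0,0,0,0,30,0.2,0.004,0,0,0,0,30,0.2,0.004,0,0,0,0,30,0.2,0.004,0,0,0,0,30,0.2,0.004,0,0,0,0,30,0,0,0,0,0,0,30,0,0,0,0,0,0,30],
)

```text
t: 8.23
position: [0.4759, 0.074, 0.1493]
tcp_rot: [0.543, 3.093, 0.0]
wrist_force: [0.5, -0.6, 0.4]
opening: 0.884
grasp_force: 0.0
```

```bash
python3 - <<'E'
from h import *
to(.4772,.0738,.060)
rim('top',(.645,.009),.057,.05,'top2.png')
E
```

```text
t 8.23 pos [0.4759 0.074  0.1493] rot [0.543 3.093 0.   ] open 0.884 grip 0.0 F [ 0.5 -0.6  0.4] j [ 0.13  0.23  1.87 -0.    1.04 -1.09]
total shift (norm): [-0.008  0.001  0.595]
top 176 rim 0.6420 0.0086 r 0.0323 ztop 0.0607
```

View pics/top2.png

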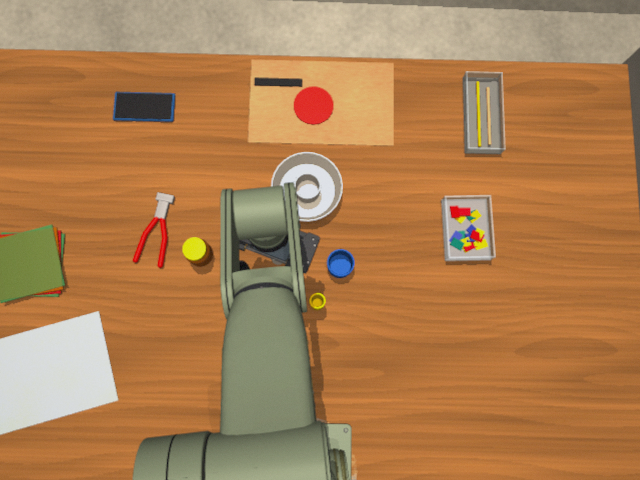

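The middle pot stands upright in the bowl at (307,189), with its rim at the expected height once the +3.5 mm depth bias is taken off. The bystanders in view have not moved. Next I descend on the narrow pot.

Request:
step_arm(
  rows=[-0.008,0,0.12,0,0,0,30,0,0,0.13,0,0,0,30,0,0,0.13,0,0,0,30,0,0,0.12,0,0,0,30,0,0,0.1,0,0,0,30,0,0,0,0,0,0,30,0,0,0,0,0,0,30],
)

```text
t: 8.87
position: [0.4787, 0.0729, 0.0583]
tcp_rot: [-0.546, -3.093, 0.0]
wrist_force: [-0.1, -0.2, 0.8]
opening: 0.881
grasp_force: 0.0
```

Request:
step_arm(
  rows=[0,0,0,0,0,0,200,0,0,0,0,0,0,200,0,0,0,0,0,0,200,0,0,0,0,0,0,200,0,0,0,0,0,0,200,0,0,0,0,0,0,200,0,0,0,0,0,0,200,0,0,0,0,0,0,200],
  squeeze=10,
)

```text
t: 9.53
position: [0.478, 0.0733, 0.059]
tcp_rot: [0.545, 3.094, 0.0]
wrist_force: [0.0, -0.1, -0.2]
opening: 0.374
grasp_force: 10.0
```

Request:
step_arm(
  rows=[0,0,-0.07,0,0,0,200,0,0,-0.14,0,0,0,200,0,0,-0.17,0,0,0,200,0,0,-0.17,0,0,0,200,0,0,-0.12,0,0,0,200,0,0,0,0,0,0,200],
)

```text
t: 10.03
position: [0.4802, 0.0735, 0.1629]
tcp_rot: [0.544, 3.087, 0.004]
wrist_force: [1.2, 0.4, -1.3]
opening: 0.374
grasp_force: 10.0
```

Request:
step_arm(
  rows=[-0.1,-0.003,0,0,0,0,200,-0.18,-0.004,0,0,0,0,200,-0.2,-0.004,0,0,0,0,200,-0.2,-0.004,0,0,0,0,200,-0.2,-0.004,0,0,0,0,200,-0.18,-0.004,0,0,0,0,200,-0.1,-0.003,0,0,0,0,200,0,0,0,0,0,0,200,0,0,0,0,0,0,200],
)

```text
t: 10.78
position: [0.6392, 0.0099, 0.1572]
tcp_rot: [-0.546, -3.09, 0.001]
wrist_force: [-0.3, 0.0, -1.0]
opening: 0.374
grasp_force: 10.0
```

```bash
python3 - <<'E'
from h import *
grab('scene','scene2.png')
to(.643,.0082,.076)
E
```

```text
t 10.83 pos [0.6387 0.0102 0.1577] rot [-0.545 -3.09   0.   ] open 0.374 grip 10.0 F [-0.2 -0.3 -0.8] j [-0.    0.46  1.49  0.    1.2  -1.22]
total shift (norm): [-0.034 -0.002  0.544]
```

View pics/scene2.png

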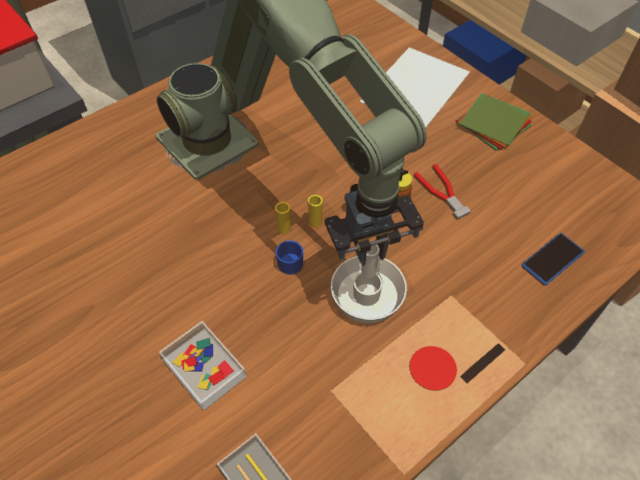

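The narrow pot hangs upright at about (372,262), over the middle pot's mouth at (367,287). Now I lower it.

Request:
step_arm(
  rows=[-0.03,0,0.1,0,0,0,200,0,0,0.13,0,0,0,200,0,0,0.13,0,0,0,200,0,0,0.1,0,0,0,200,0,0,0.05,0,0,0,200,0,0,0,0,0,0,200,0,0,0,0,0,0,200],
)

```text
t: 11.42
position: [0.6437, 0.0089, 0.0831]
tcp_rot: [-0.544, -3.094, -0.0]
wrist_force: [1.1, -0.4, -0.3]
opening: 0.374
grasp_force: 10.0
```

Request:
step_arm(
  rows=[0,0,0.01,0,0,0,200,0,0,0,0,0,0,200],
)

```text
t: 11.58
position: [0.6448, 0.0087, 0.0825]
tcp_rot: [0.545, 3.092, 0.001]
wrist_force: [0.1, -0.0, -1.3]
opening: 0.375
grasp_force: 10.0
```

Request:
step_arm(
  rows=[0,0,0.01,0,0,0,200,0,0,0,0,0,0,200],
)

```text
t: 11.75
position: [0.6444, 0.0085, 0.0803]
tcp_rot: [0.545, 3.093, 0.0]
wrist_force: [0.2, -0.1, -1.3]
opening: 0.379
grasp_force: 10.0
```

Request:
step_arm(
  rows=[0,0,0.02,0,0,0,200,0,0,0.02,0,0,0,200,0,0,0,0,0,0,200,0,0,0,0,0,0,200],
)

```text
t: 12.08
position: [0.644, 0.0085, 0.0734]
tcp_rot: [-0.545, -3.093, 0.0]
wrist_force: [0.5, -0.6, -1.9]
opening: 0.377
grasp_force: 10.0
```

Request:
step_arm(
  rows=[0,0,0.012,0,0,0,200,0,0,0,0,0,0,200],
)

```text
t: 12.25
position: [0.6442, 0.0085, 0.0718]
tcp_rot: [-0.545, -3.094, -0.0]
wrist_force: [-0.0, 0.5, -0.9]
opening: 0.374
grasp_force: 10.0
```

Request:
step_arm(
  rows=[0,0,0.006,0,0,0,200,0,0,0,0,0,0,200],
)

```text
t: 12.42
position: [0.6442, 0.0086, 0.071]
tcp_rot: [-0.545, -3.094, -0.0]
wrist_force: [-0.4, 0.3, -1.1]
opening: 0.375
grasp_force: 10.0
```

Request:
step_arm(
  rows=[0,0,0.006,0,0,0,200,0,0,0,0,0,0,200],
)

```text
t: 12.58
position: [0.6442, 0.0086, 0.0701]
tcp_rot: [-0.545, -3.094, -0.0]
wrist_force: [-0.4, -0.4, -1.6]
opening: 0.375
grasp_force: 10.0
```

Request:
step_arm(
  rows=[0,0,0.006,0,0,0,200,0,0,0,0,0,0,200],
)

```text
t: 12.75
position: [0.6442, 0.0085, 0.0692]
tcp_rot: [-0.545, -3.094, -0.0]
wrist_force: [-0.4, -0.1, -1.5]
opening: 0.377
grasp_force: 10.0
```

Request:
step_arm(
  rows=[0,0,0.005,0,0,0,200,0,0,0,0,0,0,200],
)

```text
t: 12.92
position: [0.6445, 0.0085, 0.069]
tcp_rot: [0.545, 3.093, 0.0]
wrist_force: [-0.2, -0.0, 1.7]
opening: 0.375
grasp_force: 10.0
```

Contact at the expected 0.069 m. Release, lift straight up, and back away.

Request:
step_arm(
  rows=[0,0,0,0,0,0,140,0,0,0,0,0,0,100,0,0,0,0,0,0,60,0,0,0,0,0,0,60,0,0,-0.05,0,0,0,60,0,0,-0.12,0,0,0,60,0,0,-0.17,0,0,0,60,0,0,-0.2,0,0,0,60,0,0,-0.2,0,0,0,60,0,0,0,0,0,0,60],
)

```text
t: 13.75
position: [0.6479, 0.0085, 0.1873]
tcp_rot: [0.543, 3.081, 0.004]
wrist_force: [1.0, -0.0, 1.0]
opening: 0.765
grasp_force: 0.0
```

Request:
step_arm(
  rows=[0.1,0.1,0,0,0,0,60,0.1,0.2,0,0,0,0,60,0.1,0.2,0,0,0,0,60,0.1,0.2,0,0,0,0,60,0.1,0.2,0,0,0,0,60,0.1,0.2,0,0,0,0,60,0.1,0.2,0,0,0,0,60,0.1,0.1,0,0,0,0,60,0,0,0,0,0,0,60,0,0,0,0,0,0,60],
)

```text
t: 14.58
position: [0.6028, 0.2478, 0.1797]
tcp_rot: [0.541, 3.094, -0.001]
wrist_force: [-0.2, -0.1, -0.6]
opening: 0.762
grasp_force: 0.0
```

```bash
python3 - <<'E'
from h import *
to(0,0,0)
rim('top',(.643,.009),.095,.04,'top3.png')
rim('top',(.643,.009),.057,.04)
grab('scene','scene3.png')
a=cv2.imread('pics/top3.png')[100:340,150:500];b=cv2.imread('pics/scene3.png')[150:400,200:450]
o=np.zeros((500,660,3),'uint8');o[:240,:350]=a;o[:500,:500]=o[:500,:500];o[250:500,:250]=b;o[250:500,300:550]=cv2.resize(b[60:185,80:205],(250,250))
cv2.imwrite('pics/fin.png',o)
E
```

```text
t 14.58 pos [0.6028 0.2478 0.1797] rot [ 5.410e-01  3.094e+00 -1.000e-03] open 0.762 grip 0.0 F [-0.2 -0.1 -0.6] j [ 0.37  0.46  1.43 -0.    1.25 -0.85]
total shift (norm): [ 3.22  -2.918  1.198]
top 99 rim 0.6431 0.0083 r 0.0179 ztop 0.0986
top 219 rim 0.6419 0.0074 r 0.0323 ztop 0.0618
```

View pics/fin.png

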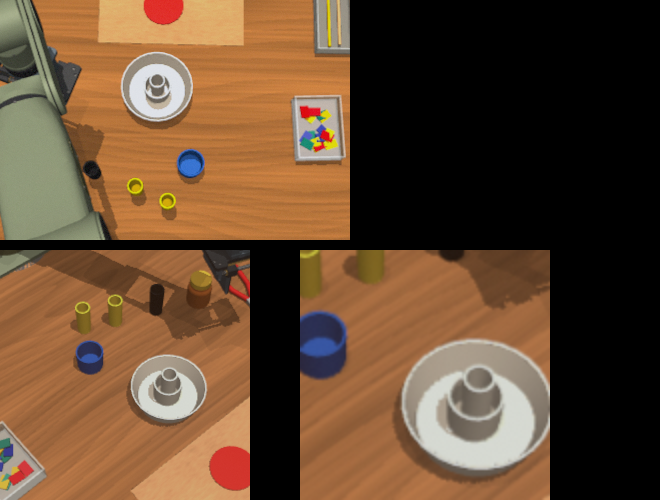

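The pictures show all three pots nested upright and concentric at (157,87) in the top crop. The narrow rim is at 0.095 m and the middle rim at 0.058 m with the depth bias removed. The bystanders look unmoved and the gripper is clear, so I'm handing in.

```bash
python3 -c "
from h import *
print(order.hand_in())"
```

```text
the job is handed in; nothing more can be done
None
```

The job is handed in: the middle pot stands in the wide bowl and the narrow pot in the middle one, both set down upright, with the bystanders apparently unmoved, after about 15 s of robot time.

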